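Raise the bench magnifier one notch

TASK

The magnifier on the repair bench sits too low over the work. Take its stand's black top knob and raise the magnifier's mast by exactly one notch, until the stand's pawl catches it and carries it there, then let go. Leave the lamp on its twin stand at the height it has.

Things in the scene. Friction and masses are not known exactly. Their poses are not given: they have to be found in the camera images.
- magnifier (a joint): Mast height in m: 0 at the start (lowest notch), growing upwards to a stop at 0.095; slides only vertically. Notches 40 mm apart: a spring pawl carries the mast at 0, 0.040 and 0.080. It clicks in by itself once the mast is 5 mm above a notch; let go, the mast sinks to the notch below, never past it. Lifting takes 3 to 8 N (mast and head about 0.45 kg).
- magnifier_knob (a point): Centre of the black upright round knob, 32 mm across, 34 mm tall, on top of the magnifier's mast; 207 mm above the table at the start; z up. Free around it; below it 28 mm of bare rod, then the head's arm (top 45 mm below this point). Head: flat level clear lens with white rim, 118 mm across, 137 mm from the mast along this point's -x. Blue foot 150 x 110 mm, fixed; brass pawl with red tail.
- lamp (a joint): Mast height of the lamp's stand in m: 0 at the start, in its lowest notch; to stay there. Same ratchet as the magnifier's.
- lamp_knob (a point): Centre of the same black knob on the lamp's mast. A twin of the magnifier's stand, but its head is an orange cone-shaped lamp shade, 96 mm wide, 60 mm tall, 128 mm from the mast along this point's -x. Either stand may be the left or the right one.

How it is judged:
By the outcome, as a careful person would: the job done as asked, in the order asked, and still so for the second after the job is handed in, with the robot touching nothing.
It also fails if it takes over 29 s, if anything falls off the work surface, if the arm or the gripper's body presses on something with over 40 N, if the wrist force passes 120 N, or if a joint passes its speed limit or range.

ROBOT

A 6-joint arm with a two-finger parallel gripper is mounted at the origin on the work surface. World frame = base frame: x ahead of the robot, y to its left, z up, the work surface at z = 0. Lengths are in m, angles in rad, forces in N, time in s.
With the tool pointing down it reaches from about 0.325 to 0.9 m from the base axis. Payload 6.1 kg.
Tool frame: the origin (TCP) lies midway between the tips of the shut fingers; the grasp point (between the pads) lies 19 mm behind it; z points along the fingers, y is the line along which they close (so a half turn about z gives the same grasp; the last joint's range is limited). The gripper opens to 87 mm and grips with 3 to 60 N. Pads are 19 mm wide; open, the fingers measure 117 mm over their backs; the gripper's body (75 mm by 190 mm) begins 51 mm behind the grasp point.
Start: joints at [-1.384, 0.22, 1.526, -0, 1.395, -0.126], TCP at [0.192, -0.595, 0.223] pointing down, gripper open.
Joint ranges: [-2.98, 2.98], [-0.91, 2.08], [0.09, 2.57], [-1.24, 4.39], [0.2, 2.65], [-2.68, 2.68]. Speed limits (rad/s): [2.57, 2.57, 3.01, 3.14, 3.14, 3.14].

INTERFACE

Orientations are given as a unit quaternion [x, y, z, w].
In Python, from plant import arm, viewer gives the robot as it stands.
- The arm moves only by the tool apply_moves, never from a script. Its argument "rows" is a list that holds one entry, the list of rows, each a list of 4 numbers: the shift along the tool's x, y, z in cm, then the turn about the tool's z in degrees. In form: [[[dx, dy, dz, twist], ...]]. A call has 1 to 20 rows; each row shifts and turns the commanded pose from where the row before left it, along the tool's axes as they then stand; what a row does not reach is not made up. A row lasts 1/10 s, in which the tool goes at most 50 mm and 8.59 degrees, less where a joint would pass 70% of its speed; a pose out of reach is approached as far as the arm can. A call is refused whole if a number of a shift passes 5 or a number of a turn 8.59, either way. A call with a gripper value outside its range is refused whole. "gripper" is the gripper command: -1 is shut, 1 is fully open, values between are in proportion, set as the call begins (left out, the last holds). The fingers move at their own pace and stop on an object; "newtons" is the grip in N (left out, the last holds). Time passes only in rows, so rows that do not move let the fingers close. It gives the time, the measured TCP pose, the force, the opening and the grip force at its end, in the units of the state.
- arm.sense(): the state, without advancing time (a new reading comes with each control period).
- viewer.read_camera(name): name is "side" or "top" or "wrist"; returns a dict with "pixels" (480x640x3 uint8, red, green, blue), "range_z" (480x640 float32, m along the optical axis (not along the pixel's ray), 0 where there is no reading), "fx", "fy", "cx", "cy" (pixels), "distortion" ([k1, k2, p1, p2, k3] as OpenCV has them; the pictures are not rectified), "cam_to_world" (4x4, takes a point from camera to world coordinates). Camera axes: x right, y down, z forward; pixel columns grow to the right and rows downward; lengths in m; the calibration is good to about 2 mm. A picture is of the moment at which its call begins.
- arm.close_job(): hands the job in; it is judged then, once.
The state is a dict: "time": time; "qpos": joint angles; "qvel": joint speeds; "tau": joint torques, N m; "tcp_pos": TCP position; "orientation": TCP orientation; "force": force on the tool from outside, world axes, zero at the start; "ft_torque": the same for the moment, N m; "finger_gap": opening from 0.0 (shut) to 1.0 (fully open); "finger_force": force on a finger pad.
Only numpy, scipy, OpenCV 4.12 (cv2) and the standard library are available. Lean on these libraries where they do the work, as an engineer would, in place of code of your own. Each camera call takes 0.05 s, during which the arm holds its last target. There are 200 camera calls.

## Working session

There is one attempt and no reset: what is moved stays moved. The work goes in short steps, Python scripts to look and compute and a tool call to move; the robot and the scene stay as the last step left them, time stands still between calls to the robot, and variables do not carry over. Pictures are saved under pics/ and viewed, at most 10 in all, crops included, and the job is handed in when it is done.

Besides the shell and the picture viewer there is one more tool, called after "Call:" by a JSON object that holds its "op" and its "data". apply_moves: Moves the arm, as the interface text tells. Its arguments: {"type":"object","properties":{"rows":{"type":"array","items":{"type":"array","items":{"type":"array","items":{"type":"number"}}}},"gripper":{"type":"number"},"newtons":{"type":"number"}},"required":["rows"]}

```bash
mkdir -p pics
cat > h.py <<'E'
import numpy as np,cv2
from plant import arm,viewer
def pts(c):
    K=np.array([[c['fx'],0,c['cx']],[0,c['fy'],c['cy']],[0,0,1.]])
    v,u=np.mgrid[0:480,0:640]
    n=cv2.undistortPoints(np.stack([u,v],-1).reshape(-1,1,2).astype(float),K,np.array(c['distortion'])).reshape(480,640,2)
    z=c['range_z'][...,None]; P=np.concatenate([n*z,z],-1); T=np.array(c['cam_to_world'])
    W=P@T[:3,:3].T+T[:3,3]; W[c['range_z']==0]=np.nan
    return W
E
python3 - <<'E'
from h import *
s=arm.sense(); print(s['time'],s['tcp_pos'],s['orientation'],s['force'])
for n in('top','side'):
    c=viewer.read_camera(n); W=pts(c)
    cv2.imwrite(f'pics/{n}0.png',c['pixels'][...,::-1]); print(n,np.round(c['cam_to_world'],3).tolist())
    p=c['pixels'].astype(int)
    m=(p.max(-1)<70)&(W[...,2]>.15)&(W[...,2]<.24)
    k,l,st,ce=cv2.connectedComponentsWithStats(m.astype(np.uint8))
    for i in range(1,k):
        if st[i,4]>30:
            q=W[l==i]; print(st[i],np.nanmedian(q,0).round(4),np.nanpercentile(q,3,0).round(3),np.nanpercentile(q,97,0).round(3))
E
```

```text
0.0 [ 0.19219425 -0.59407144  0.22143488] [ 9.87792513e-01  1.55772355e-01 -4.71335771e-05 -9.60494937e-04] [-0.34691697  0.6577386   0.88289788]
top [[-0.01, -0.998, 0.056, 0.533], [-1.0, 0.01, 0.011, 0.001], [-0.012, -0.056, -0.998, 0.772], [0.0, 0.0, 0.0, 1.0]]
[ 480  171   45   79 1216] [ 0.6071 -0.2364  0.2084] [ 0.542 -0.268  0.154] [ 0.626 -0.223  0.226]
[ 153  175   54   73 1014] [0.6077 0.1888 0.215 ] [0.546 0.167 0.155] [0.626 0.208 0.226]
side [[0.931, -0.226, 0.287, 0.37], [-0.365, -0.53, 0.766, -0.579], [-0.021, -0.817, -0.576, 0.577], [0.0, 0.0, 0.0, 1.0]]
[280 135  19  24 384] [0.6101 0.1851 0.2152] [0.598 0.18  0.195] [0.626 0.204 0.227]
[261 168  39  23 187] [0.6048 0.1838 0.1569] [0.553 0.165 0.151] [0.627 0.201 0.165]
[402 280  31  39 987] [ 0.6087 -0.2476  0.2202] [ 0.599 -0.255  0.196] [ 0.625 -0.229  0.226]
[368 324  59  56 377] [ 0.6062 -0.2502  0.1596] [ 0.547 -0.275  0.151] [ 0.626 -0.233  0.164]
```

View pics/top0.png

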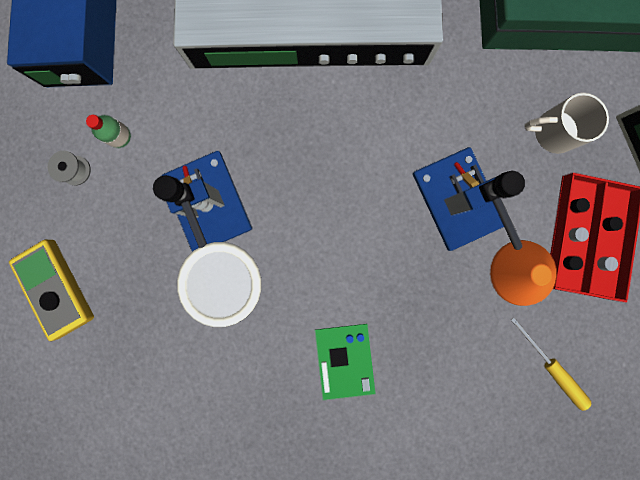

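View pics/side0.png

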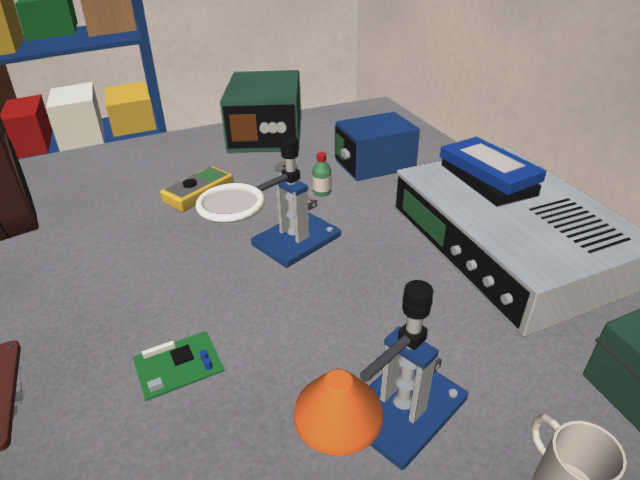

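The magnifier is the left stand (knob near px 170,188 in the top view, white lens at 219,284). The lamp is the right one (knob near 508,185). Next I'll refine the knob centre from its top face.

```bash
cat >> h.py <<'E'
def knob(n,xy=(.61,.19),save=None):
    c=viewer.read_camera(n);W=pts(c);p=c['pixels'].astype(int)
    if save: cv2.imwrite(save,c['pixels'][...,::-1])
    m=(p.max(-1)<70)&(W[...,2]>.19)&(np.hypot(W[...,0]-xy[0],W[...,1]-xy[1])<.06)
    zt=np.nanpercentile(W[m][:,2],95); t=m&(W[...,2]>zt-.003); q=W[t]
    (cx,cy),r=cv2.minEnclosingCircle(q[:,:2].astype(np.float32))
    return np.round([cx,cy,r,zt,t.sum()],4),((q.min(0)+q.max(0))/2).round(4)
E
python3 - <<'E'
from h import *
for n in('top','side'): print(n,knob(n),knob(n,(.61,-.24)))
s=arm.sense();from scipy.spatial.transform import Rotation as R
r=R.from_quat(s['orientation']);k=np.mean([knob(n)[0][:2] for n in('top','side')],0)
print(k,100*r.inv().apply(np.r_[k,.188]-s['tcp_pos']),s['time'])
# tallest things in the region along path
W=pts(viewer.read_camera('side'));g=(W[...,0]<.72)&(W[...,0]>.1)&(W[...,1]>-.5)&(W[...,1]<.4)
print(np.nanmax(W[g][:,2]))
E
```

```text
top (array([6.130e-01, 1.967e-01, 1.580e-02, 2.259e-01, 4.330e+02]), array([0.613 , 0.1967, 0.2256])) (array([ 6.136e-01, -2.378e-01,  1.600e-02,  2.258e-01,  4.350e+02]), array([ 0.6134, -0.2381,  0.2251]))
side (array([6.145e-01, 1.949e-01, 1.640e-02, 2.269e-01, 1.120e+02]), array([0.6132, 0.195 , 0.226 ])) (array([ 6.136e-01, -2.404e-01,  1.600e-02,  2.257e-01,  4.300e+02]), array([ 0.6138, -0.2399,  0.2249]))
[0.6132 0.1965] [ 64.39089764 -62.30433801   3.46011321] 0.3
0.3960306324605934
```

Call:
{"op": "apply_moves", "data": {"rows": [[[0,0,-2,0],[0,0,-4,0],[0,0,-4,0],[0,0,-1,0],[1.5,-1.5,0,0],[3,-2.9,0,0],[3.4,-3.3,0,0],[3.4,-3.3,0,0],[3.4,-3.3,0,0],[3.4,-3.3,0,0],[3.4,-3.3,0,0],[3.4,-3.3,0,0],[3.4,-3.3,0,0],[3.4,-3.3,0,0],[3.4,-3.3,0,0],[3.4,-3.3,0,0],[3.4,-3.3,0,0],[3.4,-3.3,0,0],[3.4,-3.3,0,0],[3.4,-3.3,0,0]]], "gripper": 1, "newtons": 40}}

```text
time: 2.45
tcp_pos: [0.5328, 0.0491, 0.3322]
orientation: [0.988, 0.156, 0.0, 0.0]
force: [0.4, -0.7, 0.9]
finger_gap: 1.006
finger_force: 0.0
```

```bash
cat >> h.py <<'E'
def go(k):
    from scipy.spatial.transform import Rotation as R
    s=arm.sense();r=R.from_quat(s['orientation'])
    print(s['time'],s['tcp_pos'],s['orientation'].round(4) if hasattr(s['orientation'],'round') else s['orientation'],s['force'],s['qpos'],'cm',(100*r.inv().apply(np.array(k)-s['tcp_pos'])).round(2))
E
python3 -c "
from h import *;go([.613,.196,.188])"
```

```text
2.45 [0.53277956 0.0491059  0.3322498 ] [9.878e-01 1.559e-01 0.000e+00 1.000e-04] [ 0.3793827  -0.74966321  0.89606146] [-5.54045366e-02 -4.60364409e-02  1.60762019e+00 -1.93054882e-04
  1.57993549e+00  1.20236193e+00] cm [ 12.16 -11.51  14.42]
```

Call:
{"op": "apply_moves", "data": {"rows": [[[3.2,-3.1,0,0],[3.2,-3.1,0,0],[3,-2.8,0,0],[2,-1.8,0,0],[0.8,-0.8,2,0],[0,0,2,0],[0,0,0,0],[0,0,0,0]]]}}

```text
time: 3.25
tcp_pos: [0.6123, 0.1948, 0.292]
orientation: [0.988, 0.156, -0.001, 0.0]
force: [-0.2, 0.2, 0.5]
finger_gap: 1.0
finger_force: 0.0
```

```bash
python3 -c "
from h import *;c=viewer.read_camera('wrist');cv2.imwrite('pics/w1.png',c['pixels'][...,::-1]);print(knob('wrist'),knob('side'))
go([.613,.196,.188])"
```

```text
(array([6.291e-01, 2.169e-01, 3.290e-02, 4.149e-01, 1.132e+04]), array([0.6294, 0.2169, 0.4142])) (array([6.009e-01, 2.016e-01, 3.970e-02, 4.508e-01, 2.640e+02]), array([0.6023, 0.1989, 0.4545]))
3.4 [0.61333354 0.19475407 0.29430081] [ 0.9878  0.1555  0.0013 -0.    ] [ 0.95010818  0.04203382 -0.47319428] [ 1.85017555e-01  2.27357865e-01  1.38506324e+00 -2.79958780e-06
  1.52662662e+00  1.44356398e+00] cm [-0.02 -0.13 10.63]
```

View pics/w1.png

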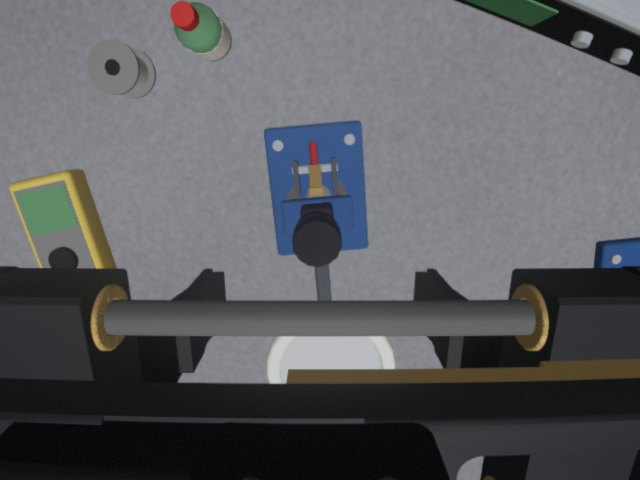

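The wrist view shows the knob at about (317,240), centred between the fingers, with the lens arm clear of both. Descending now.

Call:
{"op": "apply_moves", "data": {"rows": [[[0,-0.1,2,0],[0,0,3,0],[0,0,3,0],[0,0,1.5,0],[0,0,0.8,0],[0,0,0,0],[0,0,0,0]]]}}

```text
time: 4.1
tcp_pos: [0.6134, 0.1961, 0.1914]
orientation: [0.988, 0.156, 0.001, -0.0]
force: [-0.2, -0.5, 0.0]
finger_gap: 1.003
finger_force: 0.0
```

Call:
{"op": "apply_moves", "data": {"rows": [[[0,0,0,0],[0,0,0,0],[0,0,0,0],[0,0,0,0],[0,0,0,0],[0,0,0,0],[0,0,0,0],[0,0,0,0]]], "gripper": -1, "newtons": 40}}

```text
time: 4.9
tcp_pos: [0.6121, 0.1966, 0.1894]
orientation: [0.988, 0.156, -0.0, -0.001]
force: [-0.8, 1.6, 1.9]
finger_gap: 0.358
finger_force: 40.3
```

Grasped: the gap is 31 mm, close to the 32 mm knob. Now lift 5.2 cm.

Call:
{"op": "apply_moves", "data": {"rows": [[[0,0,-0.3,0],[0,0,-0.5,0],[0,0,-0.5,0],[0,0,-0.5,0],[0,0,-0.5,0],[0,0,-0.5,0],[0,0,-0.5,0],[0,0,-0.5,0],[0,0,-0.5,0],[0,0,-0.5,0],[0,0,-0.4,0],[0,0,0,0],[0,0,0,0],[0,0,0,0]]]}}

```text
time: 6.3
tcp_pos: [0.6122, 0.1966, 0.2415]
orientation: [0.988, 0.156, -0.0, -0.0]
force: [1.1, 5.2, -4.8]
finger_gap: 0.356
finger_force: 40.0
```

```bash
cat >> h.py <<'E'
def heads():
    c=viewer.read_camera('side');W=pts(c);h=cv2.cvtColor(c['pixels'],cv2.COLOR_RGB2HSV)
    w=(h[...,1]<40)&(h[...,2]>190)&(np.abs(W[...,1]-.15)<.13)&(np.abs(W[...,0]-.48)<.12)&(W[...,2]>.08)
    o=(h[...,0]<15)&(h[...,1]>180)&(W[...,2]>.08)&(np.hypot(W[...,0]-.5,W[...,1]+.28)<.1)
    print('rim z',np.nanmedian(W[w][:,2]),w.sum(),'lamp top',np.nanpercentile(W[o][:,2],98),o.sum())
    return c
E
python3 -c "
from h import *;c=heads();cv2.imwrite('pics/s1.png',c['pixels'][...,::-1])
go([.613,.196,.188])"
```

```text
rim z 0.2107987348088272 1522 lamp top nan 0
6.35 [0.61213233 0.19654562 0.24147109] [ 9.878e-01  1.560e-01 -1.000e-04 -4.000e-04] [ 0.8245373   5.48239393 -4.67384773] [1.87651112e-01 2.51592266e-01 1.45414883e+00 8.86222522e-04
 1.43609982e+00 1.44509876e+00] cm [0.07 0.08 5.35]
  return np.nanmean(a, axis, out=out, keepdims=keepdims)
```

View pics/s1.png

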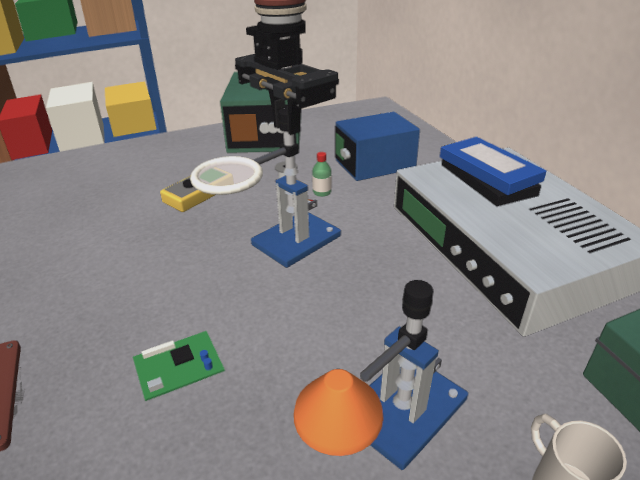

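The lens rim moved up from row 202 to row 175 and the lamp is unchanged. The mast is about 51 mm up, past the 45 mm click-in. Now I'll lower it onto the pawl.

Call:
{"op": "apply_moves", "data": {"rows": [[[0,0,0.2,0],[0,0,0.2,0],[0,0,0.2,0],[0,0,0.2,0],[0,0,0.1,0],[0,0,0.1,0],[0,0,0,0],[0,0,0,0]]]}}

```text
time: 7.15
tcp_pos: [0.6121, 0.1965, 0.2313]
orientation: [0.988, 0.156, -0.0, -0.0]
force: [1.2, 5.8, -4.9]
finger_gap: 0.354
finger_force: 40.0
```

Call:
{"op": "apply_moves", "data": {"rows": [[[0,0,0.1,0],[0,0,0.1,0],[0,0,0,0],[0,0,0,0]]]}}

```text
time: 7.55
tcp_pos: [0.6121, 0.1966, 0.2295]
orientation: [0.988, 0.156, -0.0, -0.0]
force: [1.0, 6.4, -4.5]
finger_gap: 0.359
finger_force: 40.0
```

Call:
{"op": "apply_moves", "data": {"rows": [[[0,0,0.1,0],[0,0,0,0],[0,0,0,0]]]}}

```text
time: 7.85
tcp_pos: [0.6122, 0.1965, 0.2293]
orientation: [0.988, 0.156, 0.0, -0.0]
force: [-1.1, 5.2, -0.1]
finger_gap: 0.359
finger_force: 40.0
```

The pawl now carries the load at 40 mm, with the force near 0. Releasing.

Call:
{"op": "apply_moves", "data": {"rows": [[[0,0,0,0],[0,0,0,0],[0,0,0,0],[0,0,0,0],[0,0,0,0],[0,0,0,0],[0,0,0,0]]], "gripper": 1}}

```text
time: 8.55
tcp_pos: [0.6124, 0.1959, 0.2285]
orientation: [0.988, 0.156, -0.0, 0.0]
force: [0.7, 0.8, 0.2]
finger_gap: 0.907
finger_force: 0.0
```

Call:
{"op": "apply_moves", "data": {"rows": [[[0,0,-1,0],[0,0,-2,0],[0,0,-3,0],[0,0,-3,0],[0,0,-2,0],[0,0,-1,0],[0,0,0,0],[0,0,0,0]]]}}

```text
time: 9.35
tcp_pos: [0.6121, 0.1959, 0.3475]
orientation: [0.988, 0.156, -0.001, 0.0]
force: [-0.5, -0.1, 0.8]
finger_gap: 0.998
finger_force: 0.0
```

```bash
python3 -W ignore -c "
from h import *;c=heads();cv2.imwrite('pics/s2.png',c['pixels'][...,::-1]);print(knob('side',(.61,-.24)))
W=pts(c);p=c['pixels'].max(-1);m=(p<70)&(np.hypot(W[...,0]-.613,W[...,1]-.196)<.03)&(W[...,2]>.2)&(W[...,2]<.29);print(np.nanpercentile(W[m][:,2],[5,95]))
go([.613,.196,.188])"
```

```text
rim z 0.1987397962237545 1472 lamp top nan 0
(array([ 6.144e-01, -2.396e-01,  1.650e-02,  2.257e-01,  4.300e+02]), array([ 0.6142, -0.2402,  0.2248]))
[0.20244147 0.26576346]
9.45 [0.61177306 0.19583973 0.34654437] [ 0.9878  0.1558 -0.0015  0.    ] [-0.8377478   0.18730026 -0.43815708] [1.87135258e-01 2.17657768e-01 1.30099717e+00 9.72343380e-06
 1.62597748e+00 1.44515223e+00] cm [ 0.17  0.03 15.85]
```

View pics/s2.png

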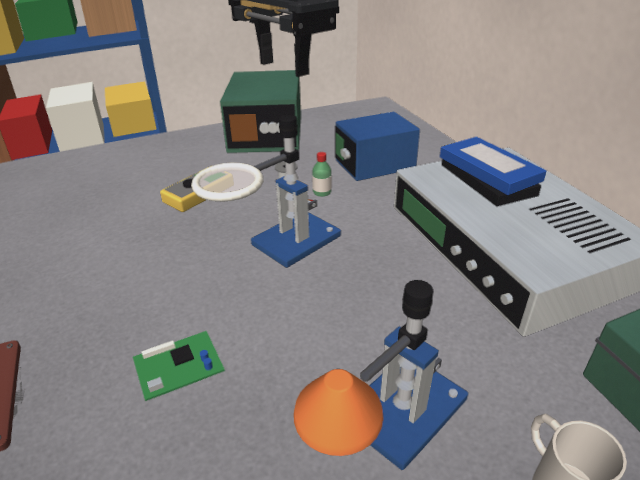

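The magnifier holds one notch up: its knob top is at 0.266 m against 0.226 m before. The lamp knob top is still at 0.226 m, and the gripper is clear.

```bash
python3 -c "
from plant import arm;print(arm.close_job())"
```

```text
the job is handed in; nothing more can be done
None
```

The magnifier's mast is up one notch (40 mm) and held by its pawl, the lamp is at its original height, the gripper has let go and is clear, and the job is handed in.

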